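# Swap the stock bins in the kit case and lower its cover

### The job

In the parts store's kit case the two small stock bins stand on each other's mats: swap them, keeping them upright, so that the red bin stands squarely in the middle of the red mat and the blue bin on the blue mat. Then bring the cover, which leans back open, over and lower it gently until it is fully closed on the case; its stiff hinge holds it only while it is well up, so do not let it drop the rest of the way. Leave the other things on the bench alone.

Things in the scene. Friction and masses are not known exactly. Their poses are not given: they have to be found in the camera images.
- case: open grey steel case fixed to the bench, 270 (its x) x 160 (its y) x 80 mm high, walls 7.5 mm, floor 6 mm thick, with a divider rib 12 mm high above the floor across its middle (along its y). Origin: centre of its underside, z up. The cover is hinged along its +y wall
- mat_red: red mat 78 (x) x 125 (y) x 2 mm lying fixed on the case floor in one half of the case; origin at the centre of its underside, axes parallel to the case's. Which half is red varies
- mat_blue: blue mat of the same size in the other half of the case, 125 mm from the red one centre to centre
- bin_red: loose open red plastic bin 56 (its x) x 100 (its y) x 60 mm high with white sealing rings, about 0.3 kg; origin at the centre of its underside, z up. It starts on the blue mat. Its sides can be gripped across its 56 mm width
- bin_blue: loose open blue plastic bin of the same size with brass gland nuts; it starts on the red mat
- cover (a joint): opening angle of the hinged cover, rad: 0 fully closed flat on the case rim (its stop), 1.57 upright, up to 1.98 leaning back. The cover is a 270 x 170 x 8 mm aluminium-framed clear panel of about 0.45 kg; the stiff hinge holds it still above about 1.05 rad, lower down it falls shut by its weight
- cover_hinge (a point): middle of the cover's hinge line, on the case's +y wall 80 mm above the case underside. Axes of the cover: x along the hinge, y from the free rim to the hinge, z out of the cover's outer face (up when closed); the panel fills z = 0 to 8 mm
- cover_rim (a point): middle of the cover's free rim (half of its 8 mm thickness), 170 mm from the hinge line; closed, it overhangs the case front by 10 mm. Same axes as the cover
- cover_rail (a point): centre of the black round grab rail on the cover's outer face: 12 mm thick, along the hinge direction, 98 mm clear between its two posts, 105 mm from the hinge line, its axis 36 mm off the outer face. Same axes as the cover
- carton: bystander: cardboard carton 90 x 120 x 70 mm, origin at the centre of its underside
- gland: bystander: large brass cable gland standing upright, 72 mm across, 90 mm high, origin at the centre of its underside
- sleeve: bystander: white plastic pipe sleeve standing upright, 80 mm across, 60 mm high, origin at the centre of its underside

How it is judged:
On the way:
1. both bins stand on the mats of their own colour while the cover is still up (more than 0.7 rad open) (horizontal distance between bin_red and mat_red below 0.025 m and z of bin_red in the frame of mat_red below 0.007 m and angle between each of bin_red, bin_blue's own z axis and vertical below 0.08 rad and angle between the y axis of bin_red and the y axis of mat_red, either way round below 0.26 rad and horizontal distance between bin_blue and mat_blue below 0.025 m and z of bin_blue in the frame of mat_blue below 0.007 m and angle between the y axis of bin_blue and the y axis of mat_blue, either way round below 0.26 rad and linear speed of each of bin_red, bin_blue below 0.02 m/s and value of joint cover above 0.7 rad), for 0.1 s.
At the end, for the whole second after the job is handed in: the cover is shut (joint below 0.03 rad) and still; each bin stands upright (within 0.08 rad) on the mat of its own colour, its centre within 25 mm of the mat's and square to it within 0.26 rad (either way round), at rest; the bystanders are within 30 mm of where they were (horizontal distance between bin_red and mat_red below 0.025 m and z of bin_red in the frame of mat_red below 0.007 m and angle between each of bin_red, bin_blue's own z axis and vertical below 0.08 rad and angle between the y axis of bin_red and the y axis of mat_red, either way round below 0.26 rad and horizontal distance between bin_blue and mat_blue below 0.025 m and z of bin_blue in the frame of mat_blue below 0.007 m and angle between the y axis of bin_blue and the y axis of mat_blue, either way round below 0.26 rad and linear speed of each of bin_red, bin_blue below 0.02 m/s and value of joint cover below 0.03 rad and velocity of joint cover above -0.05 rad/s and distance of each of carton, gland, sleeve from where it was at the start of the episode below 0.03 m); the robot touches nothing.
It fails at once if the cover slams: it turns shut faster than 1.2 rad/s while less than 0.08 rad open (value of joint cover below 0.08 rad and velocity of joint cover below -1.2 rad/s).
It fails at once if a bin is tipped by more than 0.6 rad (angle between any of bin_red, bin_blue's own z axis and vertical above 0.6 rad).
It fails at once if a bystander is moved by more than 30 mm or tipped (distance of any of carton, gland, sleeve from where it was at the start of the episode above 0.03 m or angle between any of carton, gland, sleeve's own z axis and vertical above 0.4 rad).
It also fails if it takes over 72 s, if anything falls off the work surface, if the arm or the gripper's body presses on something with over 40 N, if the wrist force passes 120 N, or if a joint passes its speed limit or range.

### The arm

A 6-joint arm with a two-finger parallel gripper is mounted at the origin on the work surface. World frame = base frame: x ahead of the robot, y to its left, z up, the work surface at z = 0. Lengths are in m, angles in rad, forces in N, time in s.
With the tool pointing down it reaches from about 0.25 to 0.775 m from the base axis. Payload 4 kg.
Tool frame: the origin (TCP) lies at the very end of the fingers, on their centre line; the grasp point (between the pads) lies 19 mm behind it (bot.hold_point_z is the distance from the TCP to the grasp point, in m); z points along the fingers, y is the line along which they close (so a half turn about z gives the same grasp; the last joint's range is limited). The gripper opens to 85 mm and grips with 20 to 120 N. Pads are 22 mm wide; open, the fingers measure 114 mm over their backs; the gripper's body (76 mm by 85 mm) begins 54 mm behind the grasp point. The pads swing forward as they close: fully open they stand 13 mm farther back than shut.
Start: joints at [-1.303, 0.087, 1.371, -0, 1.684, -0.103], TCP at [0.199, -0.513, 0.231] pointing down, gripper open.
Joint ranges: [-3.1, 3.1], [-0.76, 2.03], [0.27, 2.55], [-1.08, 4.22], [0.17, 2.65], [-2.57, 2.57]. Speed limits (rad/s): [2.79, 2.79, 3.14, 3.14, 3.14, 3.14].

### API

Orientations are given as a rotation vector (axis times angle).
In Python, from cell import bot gives the robot as it stands.
- The arm moves only by the tool servo_tool, never from a script. Its argument "moves" is text: rows parted by semicolons, each of 5 numbers parted by spaces: the finger opening in mm, from 0 to 85.4, then the shift along the tool's x, y, z as a fraction of full scale, then the turn about the tool's z as a fraction of full scale. In form: jaw tx ty tz spin; .... A call has 1 to 20 rows; each row shifts and turns the commanded pose from where the row before left it, along the tool's axes as they then stand; what a row does not reach is not made up. Full scale, the value 1, is 0.3 m for a shift and 180 degrees for a turn. A row lasts 1/10 s, in which the tool goes at most 50 mm and 8.59 degrees, less where a joint would pass 70% of its speed; a pose out of reach is approached as far as the arm can. A call with a number of a shift or a turn outside -1 to 1 is refused whole. A call with a gripper value outside its range is refused whole. The fingers move at their own pace and stop on an object; "newtons" is the grip in N (left out, the last holds). Time passes only in rows, so rows that do not move let the fingers close. It gives the time, the measured TCP pose, the force, the opening and the grip force at its end, in the units of the state.
- bot.get_obs(): the state, without advancing time (a new reading comes with each control period).
- bot.capture(name): name is "side" or "top"; returns (picture, depth): 420x560x3 uint8, red, green, blue; 420x560 float32, m along the optical axis (not along the pixel's ray), 0 where there is no reading.
- bot.camera_model(name): a dict with "intrinsics" (3x3 intrinsics, pixels), "R" (3x3) and "t" (3): a world point X has camera coordinates R X + t. Camera axes: x right, y down, z forward; pixel columns grow to the right and rows downward; lengths in m; the calibration is good to about 2 mm. A picture is of the moment at which its call begins. camera_model takes no time and is no camera call.
- bot.hand_in(): hands the job in; it is judged then, once.
The state is a dict: "t": time; "qpos": joint angles; "qvel": joint speeds; "joint_torque": joint torques, N m; "tcp_pos": TCP position; "tool_rot": TCP orientation; "force": force on the tool from outside, world axes, zero at the start; "ft_torque": the same for the moment, N m; "opening": finger opening in m; "grip_force": force on a finger pad.
Only numpy, scipy, OpenCV 4.12 (cv2) and the standard library are available. Lean on these libraries where they do the work, as an engineer would, in place of code of your own. Each camera call takes 0.05 s, during which the arm holds its last target. There are 200 camera calls.

## Working session

There is one attempt and no reset: what is moved stays moved. The work goes in short steps, Python scripts to look and compute and a tool call to move; the robot and the scene stay as the last step left them, time stands still between calls to the robot, and variables do not carry over. Pictures are saved under pics/ and viewed, at most 10 in all, crops included, and the job is handed in when it is done.

Besides the shell and the picture viewer there is one more tool, called after "Call:" as a command line: name --argument value ..., lists and objects as JSON in quotes. servo_tool: Moves the arm, as the interface text tells. Shift numbers are shares of 0.3 m and turn numbers shares of 180 degrees, none past 1 either way. Its arguments: {"type":"object","properties":{"moves":{"type":"string"},"newtons":{"type":"number"}},"required":["moves"]}

```bash
mkdir -p pics; ls; python3 - <<'E'
from cell import bot
import cv2,numpy as np
o=bot.get_obs();print({k:np.round(v,3) for k,v in o.items()},bot.hold_point_z)
for n in('side','top'):
    p,d=bot.capture(n);np.savez('pics/%s0.npz'%n,p=p,d=d);cv2.imwrite('pics/%s0.png'%n,p[:,:,::-1])
    m=bot.camera_model(n);print(n,np.round(m['intrinsics'],1).tolist(),np.round(m['R'],3).tolist(),np.round(m['t'],3), -m['R'].T@m['t'])
E
```

```text
pics
{'t': np.float64(0.0), 'qpos': array([-1.303,  0.088,  1.372,  0.   ,  1.684, -0.103]), 'qvel': array([ 0.002, -0.001,  0.001, -0.001, -0.001,  0.   ]), 'joint_torque': array([ 0.0000e+00, -3.5186e+01, -3.1327e+01,  0.0000e+00,  1.1000e-02,
       -0.0000e+00]), 'tcp_pos': array([ 0.199, -0.512,  0.23 ]), 'tool_rot': array([-3.086, -0.579,  0.   ]), 'force': array([ 0.598, -0.83 ,  0.09 ]), 'ft_torque': array([ 0.027,  0.046, -0.03 ]), 'grip_force': np.float64(0.0), 'opening': np.float64(0.086)} 0.0187
side [[508.8, 0.0, 280.5], [0.0, 508.8, 217.3], [0.0, 0.0, 1.0]] [[0.984, -0.175, -0.022], [-0.133, -0.654, -0.745], [0.116, 0.736, -0.667]] [-0.54   0.175  1.482] [ 0.38266602 -1.07141799  1.10644378]
top [[479.2, 0.0, 271.2], [0.0, 479.2, 213.4], [0.0, 0.0, 1.0]] [[-0.017, -1.0, -0.003], [-0.985, 0.018, -0.174], [0.174, 0.0, -0.985]] [0.058 0.533 1.36 ] [0.28916418 0.04800687 1.43190625]
```

View pics/side0.png

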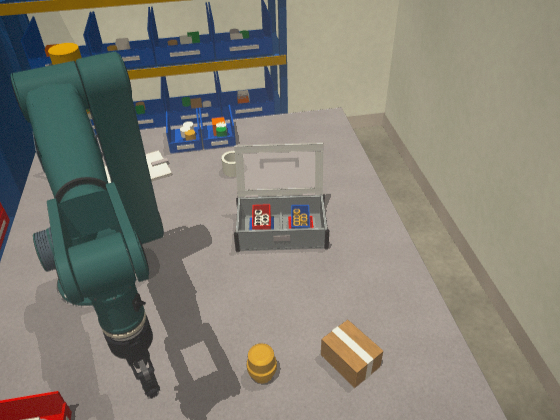

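View pics/top0.png

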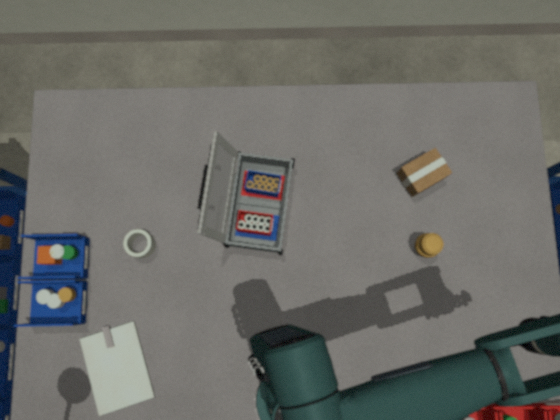

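The side view has the case near (282,220) with the cover leaning back and the rail at (280,160). In the top view the case is at about (262,205), the red bin at (255,222) on the blue mat, and the blue bin at (264,183) on the red mat. The sleeve (138,243), gland (430,244) and carton (425,172) are well clear. Next I'll measure.

```bash
cat > h.py <<'E'
from cell import bot
import cv2,numpy as np
from scipy.spatial.transform import Rotation as Ro
def cloud(n,file=None):
    if file: f=np.load(file);p,d=f['p'],f['d']
    else: p,d=bot.capture(n)
    m=bot.camera_model(n);v,u=np.mgrid[:420,:560]
    P=np.stack([u,v,np.ones_like(u)],-1)@np.linalg.inv(m['intrinsics']).T*d[...,None]
    W=(P-m['t'])@m['R']; W[d==0]=np.nan
    return p,W,cv2.cvtColor(p,cv2.COLOR_RGB2HSV)
def masks(hsv):
    h,s,v=[hsv[...,i].astype(int) for i in range(3)]
    return dict(red=((h<8)|(h>172))&(s>130)&(v>50),blue=(h>105)&(h<130)&(s>110)&(v>40))
E
python3 - <<'E'
from h import *
for n in('top','side'):
    p,W,hsv=cloud(n,'pics/%s0.npz'%n)
    z=W[...,2];roi=np.zeros(z.shape,bool)
    if n=='top': roi[120:270,185:310]=1
    else: roi[130:260,220:340]=1
    print(n,'bench z',np.nanmedian(W[300:310,180:230,2] if n=='top' else W[280:300,220:300,2]))
    rim=roi&(z>.073)&(z<.086)
    pts=W[rim][:,:2].astype(np.float32);print('rim',len(pts),cv2.minAreaRect(pts*1000))
    for k,m in masks(hsv).items():
        for nm,a,b in(('bintop',.058,.075),('mat',.002,.018)):
            q=W[roi&m&(z>a)&(z<b)]
            if len(q)>8: print(k,nm,len(q),np.round(q.mean(0),4),cv2.minAreaRect((q[:,:2]*1000).astype(np.float32)))
    cov=W[roi&(z>.1)]
    print('cover',len(cov),np.round(np.percentile(cov,[1,50,99],axis=0),3).tolist())
    c=p[120:270,185:310] if n=='top' else p[130:260,220:340]
    cv2.imwrite('pics/c_%s.png'%n,cv2.resize(c[...,::-1],None,fx=4,fy=4,interpolation=cv2.INTER_CUBIC))
E
python3 -c "
import cv2,numpy as np
a=cv2.imread('pics/c_top.png');b=cv2.imread('pics/c_side.png');h=600
a=cv2.resize(a,(400,480));b=cv2.resize(b,(400,433));o=np.zeros((480,800,3),np.uint8);o[:,:400]=a;o[:433,400:]=b;cv2.imwrite('pics/c.png',o)"
```

```text
top bench z 0.0006213815569174163
rim 886 ((566.1343994140625, 82.15744018554688), (169.1938934326172, 281.1102600097656), 81.27701568603516)
red bintop 68 [0.5089 0.1042 0.0665] ((506.24224853515625, 98.87405395507812), (95.44461822509766, 54.7691764831543), 81.82838439941406)
red mat 189 [0.6003 0.0798 0.0099] ((590.2881469726562, 79.40275573730469), (123.12201690673828, 152.0314178466797), 80.49513244628906)
blue bintop 65 [0.632  0.0797 0.0645] ((623.9303588867188, 73.2569808959961), (92.61302185058594, 55.652042388916016), 78.34231567382812)
blue mat 252 [0.4924 0.0743 0.0091] ((553.4910888671875, 75.48704528808594), (120.33450317382812, 187.00648498535156), 75.67207336425781)
cover 2704 [[0.45, 0.152, 0.102], [0.58, 0.192, 0.179], [0.713, 0.238, 0.247]]
side bench z -0.0010961438449885036
rim 857 ((565.4112548828125, 87.27442169189453), (181.5845184326172, 280.40228271484375), 81.08114624023438)
red bintop 139 [0.5056 0.0943 0.0643] ((505.7853698730469, 99.21549987792969), (108.39350128173828, 54.770633697509766), 82.4229965209961)
red mat 60 [0.6342 0.1087 0.007 ] ((632.0748291015625, 110.3110122680664), (59.36381912231445, 77.80501556396484), 79.25039672851562)
blue bintop 113 [0.6209 0.106  0.0647] ((574.3057250976562, 314.3117370605469), (83.5809326171875, 604.5555419921875), 11.741311073303223)
blue mat 117 [0.4915 0.3777 0.0079] ((476.27313232421875, 383.9653015136719), (200.1112518310547, 621.6895141601562), 19.597667694091797)
cover 3963 [[0.451, 0.155, 0.101], [0.582, 0.191, 0.174], [0.712, 0.226, 0.243]]
```

View pics/c.png

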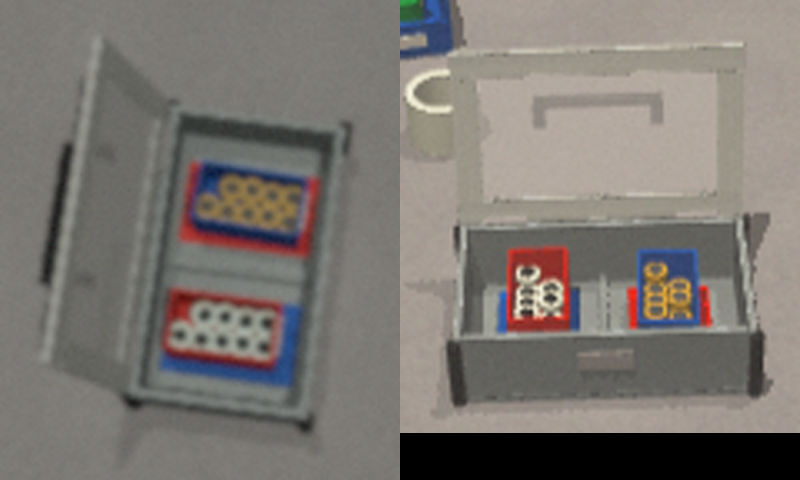

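```bash
cat >> h.py <<'E'
C=np.array([.566,.082]);YAW=np.deg2rad(-8.7)
def incase(q,C=C,yaw=YAW):
    c,s=np.cos(yaw),np.sin(yaw);d=q[:,:2]-C
    return np.c_[d@[c,s],d@[-s,c],q[:,2]]*1000
E
python3 - <<'E'
from h import *
pc=lambda a:np.round(np.percentile(a,[2,50,98]),1)
for n in('top','side'):
    p,W,hsv=cloud(n,'pics/%s0.npz'%n);z=W[...,2]
    A=incase(W.reshape(-1,3));ok=np.isfinite(A).all(1)
    rm=ok&(abs(A[:,2]-80)<4)
    for nm,s in(('x-',(A[:,0]<-110)&(A[:,0]>-150)&(abs(A[:,1])<60)),('x+',(A[:,0]>110)&(A[:,0]<150)&(abs(A[:,1])<60)),('y-',(A[:,1]<-60)&(A[:,1]>-100)&(abs(A[:,0])<115)),('y+',(A[:,1]>60)&(A[:,1]<100)&(abs(A[:,0])<115))):
        B=A[rm&s]
        if len(B): print(n,nm,len(B),'x',pc(B[:,0]),'y',pc(B[:,1]))
        i=0 if 'x' in nm else 1
        if len(B)>20: print('  slope deg',np.rad2deg(np.polyfit(B[:,1-i],B[:,i],1)[0]))
    for k,m in masks(hsv).items():
        s=m.ravel()&ok&(abs(A[:,0])<125)&(abs(A[:,1])<75)
        for nm,a,b in(('top',60,72),('mat',3,13)):
            B=A[s&(A[:,2]>a)&(A[:,2]<b)];
            own=(B[:,0]<0) if (k=='red')==(nm=='top') else B[:,0]>0
            B=B[own]
            print(n,k,nm,len(B),'x',pc(B[:,0]),'y',pc(B[:,1]),cv2.minAreaRect(B[:,:2].astype(np.float32)))
    cv=A[ok&(A[:,2]>95)&(A[:,2]<260)&(abs(A[:,0])<140)&(A[:,1]>60)&(A[:,1]<200)]
    # cover: slope y vs z
    f=np.polyfit(cv[:,2],cv[:,1],1);print('cover y=f(z)',f,'th',np.pi/2+np.arctan(f[0]),'x',pc(cv[:,0]))
    o=A[ok&(A[:,1]>150)&(A[:,1]<190)&(A[:,2]>130)&(A[:,2]<190)&(abs(A[:,0])<70)]
    if len(o): print('rail?',len(o),np.round(np.median(o,0)),pc(o[:,2]))
E
```

```text
top x- 93 x [-134.8 -131.2 -127.4] y [-55.6  -0.8  56.5]
  slope deg -0.16767093264357186
top x+ 106 x [127.  130.6 135.7] y [-57.4   1.4  57. ]
  slope deg 0.09966590254261197
top y- 174 x [-109.6   -8.8  105.9] y [-80.  -76.3 -72.8]
  slope deg 0.003860929282083825
top y+ 201 x [-111.6   -9.   111. ] y [71.8 76.1 81.6]
  slope deg -0.1634838233088185
top red top 59 x [-88.8 -48.1 -34.6] y [-38.8  13.7  54.9] ((-61.62255859375, 7.640869140625), (54.76913070678711, 95.44461822509766), 0.5283563137054443)
top red mat 132 x [26.1 32.6 97.1] y [-60.1   0.7  60. ] ((61.65351104736328, -0.4104461669921875), (73.61321258544922, 123.2568588256836), 1.1360540390014648)
top blue top 52 x [30.  83.4 87.9] y [-43.6   8.3  45.1] ((58.732540130615234, 0.13628387451171875), (92.52252197265625, 55.53266906738281), 87.19346618652344)
top blue mat 218 x [-98.9 -90.1 -29.1] y [-60.5 -39.2  56.1] ((-67.78506469726562, -0.7082290649414062), (69.96044158935547, 125.5308837890625), 6.648982524871826)
cover y=f(z) [ 0.27863828 61.6096623 ] th 1.842541860435674 x [-130.8   -3.8  128.9]
rail? 89 [ -4. 153. 1
[... 410 characters left out ...]
61.6 -36.4] y [-45.3  -0.   59. ] ((-62.449127197265625, 6.601924896240234), (54.29065704345703, 105.87181854248047), 1.249773383140564)
side red mat 60 x [ 22.8  91.8 100.1] y [ 9.6 35.1 66. ] ((61.032196044921875, 37.97977828979492), (59.36381912231445, 77.80498504638672), 87.95039367675781)
side blue top 95 x [31.  61.1 85.6] y [-51.4  27.8  52.7] ((57.9646110534668, 0.472930908203125), (106.07548522949219, 54.39338302612305), 88.85327911376953)
side blue mat 48 x [-100.5  -32.7  -25.8] y [12.3 33.3 63.4] ((-63.30622100830078, 37.996639251708984), (54.07310104370117, 76.29588317871094), 87.6052017211914)
cover y=f(z) [ 0.2688421  63.79394586] th 1.8334286218190625 x [-130.5   -1.1  128.6]
```

Call:
servo_tool --moves "72 0 0 0 -0.0418; 72 0 0 0 -0.0418; 72 0 0 0 -0.0418; 72 0 0 0 -0.0418; 72 0 0 0 -0.0418; 72 0 0 0 -0.0418; 72 0 0 0 -0.0418; 72 0 0 0 -0.0418; 72 .134 .069 0 0; 72 .134 .069 0 0; 72 .134 .069 0 0; 72 .134 .069 0 0; 72 .134 .069 0 0; 72 .134 .069 0 0; 72 .134 .069 0 0; 72 .134 .069 0 0; 72 .134 .069 0 0; 72 .134 .069 0 0; 72 .134 .069 0 0; 72 0 0 0 0" --newtons 40

```text
t: 2.1
tcp_pos: [0.4921, -0.1047, 0.2304]
tool_rot: [-2.372, -2.057, -0.002]
force: [0.8, -0.6, 0.7]
opening: 0.0721
grip_force: 0.0
```

```bash
cat >> h.py <<'E'
def st():
    o=bot.get_obs();r=Ro.from_rotvec(o['tool_rot']).as_matrix()
    a=incase(o['tcp_pos'][None])[0]
    yaw=np.rad2deg(np.arctan2(r[1,0],r[0,0]))
    print('t%.2f tcp case mm'%o['t'],np.round(a,1),'phi-case %.2f'%(yaw+8.7),'z',np.round(r[:,2],3),'F',np.round(o['force'],1),'open %.1f grip %.1f'%(o['opening']*1000,o['grip_force']),'q',np.round(o['qpos'],2))
E
python3 -c "from h import *;st()"
```

```text
t2.10 tcp case mm [ -44.8 -195.7  230.4] phi-case 90.56 z [-0.     0.003 -1.   ] F [ 0.8 -0.6  0.7] open 72.1 grip 0.0 q [-0.32 -0.02  1.48  0.    1.68 -0.18]
```

Call:
servo_tool --moves "72 .1307 .0689 0 .003; 72 .1307 .0689 0 0; 72 .1307 .0689 0 0; 72 .1307 .0689 0 0; 72 .1307 .0689 0 0; 72 0 0 0 0; 72 0 0 .1 0; 72 0 0 .1 0; 72 0 0 .1 0; 72 0 0 .1 0; 72 0 0 0 0; 72 0 0 0 0"

```text
t: 3.3
tcp_pos: [0.6224, 0.0672, 0.1111]
tool_rot: [-2.391, -2.037, 0.003]
force: [0.2, -0.3, 0.1]
opening: 0.0726
grip_force: 0.0
```

```bash
python3 - <<'E'
from h import *
st();p,W,h=cloud('side');cv2.imwrite('pics/a.png',cv2.resize(p[100:290,200:400,::-1],None,fx=3,fy=3,interpolation=cv2.INTER_CUBIC))
E
```

```text
t3.30 tcp case mm [ 58.   -6.1 111.1] phi-case 89.54 z [-0.002 -0.    -1.   ] F [ 0.2 -0.3  0.1] open 72.6 grip 0.0 q [ 0.02  0.31  1.35 -0.    1.48  0.18]
```

View pics/a.png

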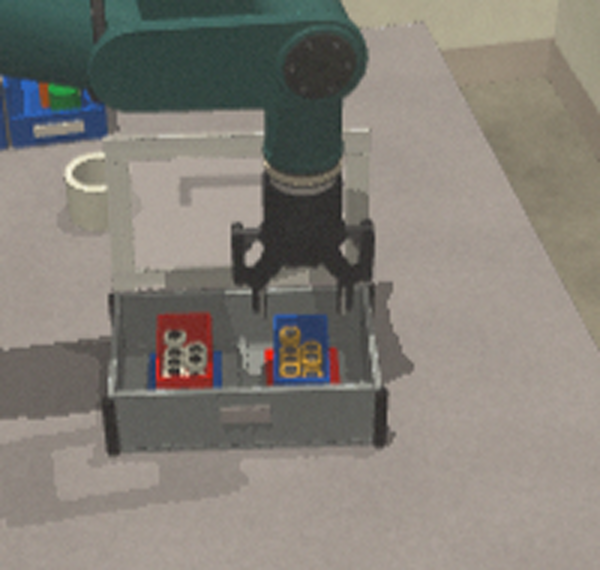

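The fingers straddle the blue bin. The picture shows the fingers at (258,300) and (345,300), with the bin between (275,315) and (327,380). Next I descend and grip.

Call:
servo_tool --moves "72 .02 0 .045 0; 72 0 0 .045 0; 72 0 0 .045 0; 72 0 0 .045 0; 72 0 0 .045 0; 72 0 0 .045 0; 72 0 0 0 0; 72 0 0 0 0; 45 0 0 0 0; 45 0 0 0 0; 45 0 0 0 0; 45 0 0 0 0; 45 0 0 0 0; 45 0 0 0 0"

```text
t: 4.75
tcp_pos: [0.6249, 0.0741, 0.0315]
tool_rot: [2.39, 2.037, 0.003]
force: [0.7, -0.0, 5.0]
opening: 0.0559
grip_force: 45.0
```

```bash
python3 -c "from h import *;st()"
```

```text
t4.75 tcp case mm [59.4  1.1 31.5] phi-case 89.60 z [ 0.002 -0.    -1.   ] F [ 0.7 -0.   5. ] open 55.9 grip 45.0 q [ 0.03  0.37  1.43 -0.    1.33  0.19]
```

Call:
servo_tool --moves "45 0 0 -.03 0; 45 0 0 -.07 0; 45 0 0 -.1 0; 45 0 0 -.1 0; 45 0 0 -.1 0; 45 -.11 -.04 0 0; 45 -.11 -.04 0 0; 45 -.11 -.04 0 0; 45 -.11 -.04 0 0; 45 -.11 -.04 0 0; 45 0 0 0 0; 45 0 0 .1 0; 45 0 0 .1 0; 45 0 0 .1 0; 45 0 0 .05 0; 45 0 0 .03 0; 45 0 0 .02 0; 45 0 0 0 0; 45 0 0 0 0"

```text
t: 6.65
tcp_pos: [0.5397, -0.0795, 0.0316]
tool_rot: [2.389, 2.037, 0.002]
force: [-0.1, -0.1, -2.2]
opening: 0.0554
grip_force: 44.1
```

```bash
python3 -c "from h import *;st()"
```

```text
t6.65 tcp case mm [  -1.6 -163.6   31.6] phi-case 89.60 z [ 0.002 -0.001 -1.   ] F [-0.1 -0.1 -2.2] open 55.4 grip 44.1 q [-0.25  0.2   1.65 -0.    1.29 -0.09]
```

Call:
servo_tool --moves "45 0 0 .012 0; 45 0 0 .011 0; 45 0 0 0 0; 72 0 0 0 0; 72 0 0 0 0; 72 0 0 0 0; 72 0 0 -.09 0; 72 0 0 -.1 0; 72 0 0 -.1 0; 72 0 0 -.1 0; 72 .1137 -.0403 0 0; 72 .1137 -.0403 0 0; 72 .1137 -.0403 0 0; 72 .1137 -.0403 0 0; 72 .1137 -.0403 0 0; 72 0 0 0 0; 72 0 0 .05 0; 72 0 0 0 0; 72 0 0 0 0"

```text
t: 8.55
tcp_pos: [0.5059, 0.0981, 0.1253]
tool_rot: [-2.391, -2.037, 0.001]
force: [0.3, -0.7, 0.2]
opening: 0.072
grip_force: 0.0
```

```bash
python3 - <<'E'
from h import *
st();p,W,h=cloud('side');cv2.imwrite('pics/b.png',cv2.resize(p[100:290,200:400,::-1],None,fx=3,fy=3,interpolation=cv2.INTER_CUBIC))
A=incase(W.reshape(-1,3));m=masks(h)['blue'].ravel()&(A[:,2]>52)&(A[:,2]<68)&(abs(A[:,0])<60)&(A[:,1]<-100)&(A[:,1]>-230)
print(cv2.minAreaRect(A[m][:,:2].astype(np.float32)),np.median(A[m][:,2]))
E
```

```text
t8.55 tcp case mm [-61.9   6.8 125.3] phi-case 89.56 z [-0.001 -0.    -1.   ] F [ 0.3 -0.7  0.2] open 72.0 grip 0.0 q [ 0.08  0.06  1.62 -0.    1.47  0.24]
((-2.8840255737304688, -164.94715881347656), (108.97332763671875, 54.09842300415039), 87.72540283203125) 57.71103427837702
```

View pics/b.png

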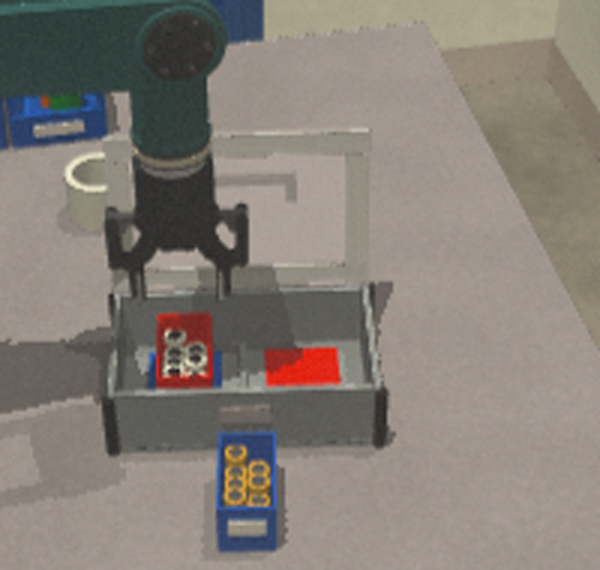

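Call:
servo_tool --moves "72 0 0 .1 0; 72 0 0 .1 0; 72 0 0 .06 0; 72 0 0 .053 0; 72 0 0 0 0; 72 0 0 0 0; 45 0 0 0 0; 45 0 0 0 0; 45 0 0 0 0; 45 0 0 0 0; 45 0 0 0 0; 45 0 0 0 0; 45 0 0 -.05 0; 45 0 0 -.1 0; 45 0 0 -.1 0; 45 -.007 .1 0 0; 45 -.007 .1 0 0; 45 -.007 .1 0 0; 45 -.002 .115 0 0; 45 0 0 0 0"

```text
t: 10.6
tcp_pos: [0.6303, 0.0709, 0.1043]
tool_rot: [2.392, 2.036, -0.001]
force: [-0.9, -0.0, -2.0]
opening: 0.0555
grip_force: 44.6
```

Call:
servo_tool --moves "45 0 0 0 0; 45 0 0 .07 0; 45 0 0 .08 0; 45 0 0 .07 0; 45 0 0 0 0; 45 0 0 0 0"

```text
t: 11.2
tcp_pos: [0.6266, 0.0725, 0.0404]
tool_rot: [-2.39, -2.038, 0.002]
force: [0.7, 0.9, -2.5]
opening: 0.0554
grip_force: 44.5
```

```bash
python3 -c "from h import *;st()"
```

```text
t11.20 tcp case mm [61.4 -0.2 40.4] phi-case 89.63 z [-0.001 -0.    -1.   ] F [ 0.7  0.9 -2.5] open 55.4 grip 44.5 q [0.03 0.37 1.42 0.   1.36 0.18]
```

Call:
servo_tool --moves "45 0 .003 .015 0; 45 0 0 .014 0; 45 0 0 0 0; 72 0 0 0 0; 72 0 0 0 0; 72 0 0 0 0; 72 0 0 -.09 0; 72 0 0 -.1 0; 72 0 0 -.1 0; 72 0 0 -.1 0; 72 -.1095 -.043 0 0; 72 -.1095 -.043 0 0; 72 -.1095 -.043 0 0; 72 -.1095 -.043 0 0; 72 -.1095 -.043 0 0; 72 0 0 0 0; 72 0 0 .05 0; 72 0 0 0 0; 72 0 0 0 0"

```text
t: 13.1
tcp_pos: [0.5387, -0.0788, 0.1324]
tool_rot: [-2.388, -2.038, 0.002]
force: [-0.3, -0.6, 0.2]
opening: 0.072
grip_force: 0.0
```

```bash
python3 - <<'E'
from h import *
st()
for n in ('side','top'):
    p,W,h=cloud(n)
    A=incase(W.reshape(-1,3));m=masks(h)['red'].ravel()&(A[:,2]>60)&(A[:,2]<76)&(A[:,0]>20)&(A[:,0]<110)&(abs(A[:,1])<70)
    if m.sum()>9: print(n,m.sum(),cv2.minAreaRect(A[m][:,:2].astype(np.float32)),np.median(A[m][:,2]))
E
```

```text
t13.10 tcp case mm [  -2.7 -163.1  132.4] phi-case 89.68 z [-0.002  0.001 -1.   ] F [-0.3 -0.6  0.2] open 72.0 grip 0.0 q [-0.25  0.12  1.54  0.    1.49 -0.09]
side 55 ((72.79693603515625, -1.988525390625), (40.489627838134766, 102.92390441894531), 1.1476186513900757) 66.16268878322956
top 99 ((66.21147155761719, -1.7700157165527344), (100.34708404541016, 57.62049865722656), 89.6386947631836) 66.79985743923064
```

Call:
servo_tool --moves "72 0 0 .1 0; 72 0 0 .1 0; 72 0 0 .1 0; 72 0 0 .063 0; 72 0 0 0 0; 72 0 0 0 0; 45 0 0 0 0; 45 0 0 0 0; 45 0 0 0 0; 45 0 0 0 0; 45 0 0 0 0; 45 0 0 0 0; 45 0 0 -.1 0; 45 0 0 -.1 0; 45 0 0 -.1 0; 45 0 0 -.11 0; 45 0 0 0 0"

```text
t: 14.9
tcp_pos: [0.5418, -0.0807, 0.1534]
tool_rot: [2.384, 2.032, 0.009]
force: [0.8, -0.9, -2.3]
opening: 0.0551
grip_force: 44.8
```

Call:
servo_tool --moves "45 .109 -.04 0 0; 45 .109 -.04 0 0; 45 .109 -.04 0 0; 45 .109 -.04 0 0; 45 .109 -.04 0 0; 45 0 0 0 0; 45 0 0 .1 0; 45 0 0 .1 0; 45 0 0 .1 0; 45 0 0 .03 0; 45 0 0 0 0; 45 0 0 0 0"

```text
t: 16.1
tcp_pos: [0.5063, 0.0907, 0.0496]
tool_rot: [2.39, 2.037, 0.001]
force: [-0.6, 0.3, -2.8]
opening: 0.0553
grip_force: 44.4
```

```bash
python3 -c "from h import *;st()"
```

```text
t16.10 tcp case mm [-60.3  -0.4  49.6] phi-case 89.58 z [ 0.001 -0.    -1.   ] F [-0.6  0.3 -2.8] open 55.3 grip 44.4 q [ 0.07  0.12  1.71 -0.    1.31  0.23]
```

Call:
servo_tool --moves "45 0 0 .03 0; 45 0 0 .027 0; 45 0 0 0 0; 72 0 0 0 0; 72 0 0 0 0; 72 0 0 0 0; 72 0 0 -.09 0; 72 0 0 -.13 0; 72 0 0 -.13 0; 72 0 0 -.13 0; 72 0 0 -.13 0; 72 0 0 -.13 0; 72 0 0 -.13 0; 0 0 0 0 0; 0 .14 .04 0 0; 0 .14 .04 0 0; 0 .14 .04 0 0; 0 .14 .04 0 0; 0 .14 .04 0 0; 0 0 0 0 0"

```text
t: 18.1
tcp_pos: [0.5987, 0.2935, 0.2874]
tool_rot: [-2.383, -2.042, 0.008]
force: [1.0, -0.4, -0.5]
opening: -0.0005
grip_force: 0.0
```

```bash
python3 - <<'E'
from h import *
st()
for n in ('side','top'):
    p,W,h=cloud(n)
    A=incase(W.reshape(-1,3));ok=np.isfinite(A).all(1)
    for k,s in(('red',1),('blue',-1)):
        m=masks(h)[k].ravel()&ok&(A[:,2]>60)&(A[:,2]<76)&(A[:,0]*s>20)&(A[:,0]*s<110)&(abs(A[:,1])<70)
        if m.sum()>9: print(n,k,m.sum(),cv2.minAreaRect(A[m][:,:2].astype(np.float32)),np.median(A[m][:,2]))
    # cover side frames only (x near +-125), away from rail
    m=ok&(abs(A[:,0])>100)&(abs(A[:,0])<133)&(A[:,2]>100)&(A[:,2]<260)&(A[:,1]>60)&(A[:,1]<170)
    if m.sum()>30:
        f=np.polyfit(A[m][:,2],A[m][:,1],1);print(n,'cover',m.sum(),f,'th',np.pi/2+np.arctan(f[0]),'y@z200',np.polyval(f,200),'zmax',np.percentile(A[m][:,2],99))
    if n=='side': cv2.imwrite('pics/d.png',cv2.resize(p[100:290,200:400,::-1],None,fx=3,fy=3,interpolation=cv2.INTER_CUBIC))
E
```

```text
t18.10 tcp case mm [  0.3 214.  287.4] phi-case 89.90 z [-0.006 -0.    -1.   ] F [ 1.  -0.4 -0.5] open -0.5 grip 0.0 q [0.37 0.36 0.94 0.   1.85 0.52]
side red 112 ((64.4813232421875, -0.15823745727539062), (107.8791275024414, 55.56304931640625), 89.9222640991211) 65.60806121395649
side blue 112 ((-58.914825439453125, -0.7083969116210938), (107.0118637084961, 56.25128936767578), 88.65222930908203) 65.7429925411409
side cover 990 [ 0.2794263  61.12380172] th 1.8432729571608746 y@z200 117.00906135405315 zmax 243.0518196783677
top red 94 ((65.28978729248047, -1.95831298828125), (100.21624755859375, 55.901187896728516), 88.92278289794922) 67.18334464346698
top blue 55 ((-58.46253204345703, -2.286346435546875), (99.9573745727539, 54.110191345214844), 88.67273712158203) 67.13635595567594
top cover 516 [ 0.28428039 57.0882856 ] th 1.847769809772902 y@z200 113.9443641759691 zmax 245.32900342360446
```

View pics/d.png

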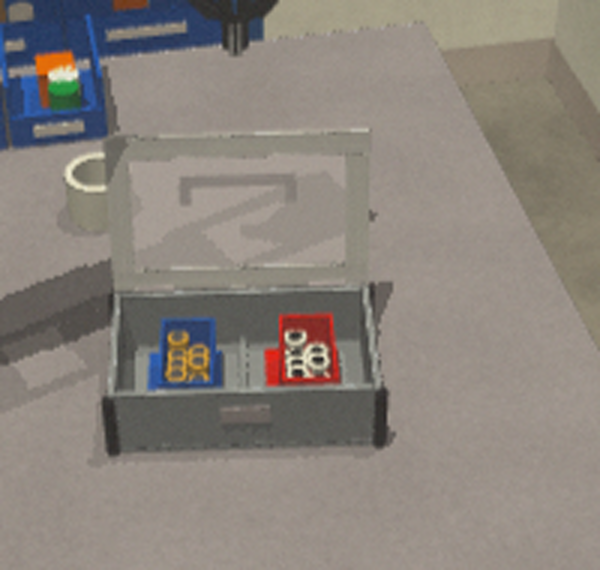

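Both bins stand squarely on their own mats: blue at (188,350) and red at (305,350). The cover is at about 1.845 rad. Next I push it forward from behind near its rim.

Call:
servo_tool --moves "0 0 0 .086 0; 0 0 0 .086 0; 0 0 0 .086 0; 0 0 0 0 0; 0 -.06 0 0 0; 0 -.06 0 0 0; 0 -.06 0 0 0; 0 -.06 0 0 0; 0 -.03 0 0 0; 0 -.03 0 0 0; 0 -.03 0 0 0; 0 -.03 0 0 0; 0 -.03 0 0 0; 0 -.03 0 0 0; 0 -.03 0 0 0; 0 -.03 0 0 0; 0 -.02 0 0 0; 0 0 0 0 0"

```text
t: 20.0
tcp_pos: [0.5742, 0.1394, 0.2153]
tool_rot: [2.392, 2.036, -0.002]
force: [0.6, 1.0, 0.4]
opening: -0.0001
grip_force: 0.0
```

```bash
cat >> h.py <<'E'
def cover():
    for n in ('side','top'):
        p,W,h=cloud(n);A=incase(W.reshape(-1,3));ok=np.isfinite(A).all(1)
        m=ok&(abs(A[:,0])>105)&(abs(A[:,0])<133)&(A[:,2]>110)&(A[:,2]<260)&(A[:,1]>-100)&(A[:,1]<170)
        if m.sum()>30:
            f=np.polyfit(A[m][:,2],A[m][:,1],1);print(n,'cover',m.sum(),f,'th %.3f'%(np.pi/2+np.arctan(f[0])),'zmax',np.percentile(A[m][:,2],99))
        m=ok&(p.max(-1).ravel()<60)&(abs(A[:,0])<45)&(A[:,1]>20)&(A[:,1]<150)&(A[:,2]>150)&(A[:,2]<215)
        if m.sum()>5: print(n,'dark',m.sum(),np.percentile(A[m],[5,50,95],axis=0).round(1).tolist())
        if n=='side': cv2.imwrite('pics/cov%.0f.png'%(bot.get_obs()['t']*100),cv2.resize(p[100:290,200:400,::-1],None,fx=3,fy=3,interpolation=cv2.INTER_CUBIC))
E
python3 -c "from h import *;st();cover()"
```

```text
t20.00 tcp case mm [ -0.6  58.  215.3] phi-case 89.51 z [-0.    -0.001 -1.   ] F [0.6 1.  0.4] open -0.1 grip 0.0 q [ 0.14  0.18  1.3  -0.    1.66  0.3 ]
side cover 531 [ -0.3037096  106.71832904] th 1.276 zmax 244.89641824994794
top dark 73 [[-42.7, 85.2, 195.9], [-22.8, 90.2, 199.7], [-3.5, 95.7, 203.4]]
```

Call:
servo_tool --moves "0 -.012 0 0 0; 0 -.013 0 0 0; 0 0 0 0 0; 0 .01 0 -.06 0; 26 .02 0 -.07 0; 26 .02 0 -.07 0; 26 .02 0 0 -.0457; 26 .02 0 0 -.0457; 26 0 0 0 -.0457; 26 0 0 0 -.0457; 26 0 0 0 -.0457; 26 0 0 0 -.0457; 26 0 0 0 -.0457; 26 0 0 0 -.0457; 26 0 0 0 -.0457; 26 0 0 0 -.0457; 26 0 0 0 -.0457; 26 0 0 0 0; 26 0 0 0 0"

```text
t: 22.0
tcp_pos: [0.5766, 0.16, 0.2755]
tool_rot: [0.241, 3.132, -0.001]
force: [-0.3, 0.4, -0.1]
opening: 0.0261
grip_force: 0.0
```

```bash
python3 -c "from h import *;st();cover()"
```

```text
t22.00 tcp case mm [ -1.3  78.7 275.5] phi-case 179.91 z [ 0. -0. -1.] F [-0.3  0.4 -0.1] open 26.1 grip 0.0 q [ 0.18  0.19  1.17 -0.    1.78 -1.24]
side cover 505 [ -0.34870832 110.05947137] th 1.235 zmax 242.42278508917389
top cover 102 [ -0.39438717 124.05979933] th 1.195 zmax 247.710456225943
top dark 97 [[-40.9, 80.7, 195.3], [-14.7, 85.6, 199.3], [11.7, 90.9, 203.2]]
```

Call:
servo_tool --moves "26 0 .035 0 0; 26 0 0 .08 0; 26 0 0 .08 0; 26 0 0 .06 0; 26 0 0 .04 0; 26 0 0 .03 0; 26 0 0 .028 0; 26 0 0 0 0; 26 0 0 0 0" --newtons 25

```text
t: 23.0
tcp_pos: [0.5785, 0.1705, 0.1806]
tool_rot: [0.236, 3.132, 0.0]
force: [-0.0, 0.7, 1.1]
opening: 0.0259
grip_force: 0.0
```

```bash
python3 -c "from h import *;st();cover()"; ls -t pics|head -1; cp pics/$(ls -t pics|head -1) pics/e.png
```

```text
t23.00 tcp case mm [ -1.1  89.4 180.6] phi-case 180.08 z [ 0.001  0.    -1.   ] F [-0.   0.7  1.1] open 25.9 grip 0.0 q [ 0.19  0.22  1.32 -0.    1.6  -1.23]
side cover 505 [ -0.34656497 109.7083397 ] th 1.237 zmax 242.0014623556033
top cover 131 [ -0.38003433 121.03507483] th 1.208 zmax 246.9232200376347
top dark 66 [[-43.1, 67.9, 195.0], [-24.2, 84.7, 200.0], [-7.7, 91.0, 205.8]]
cov2305.png
```

View pics/e.png

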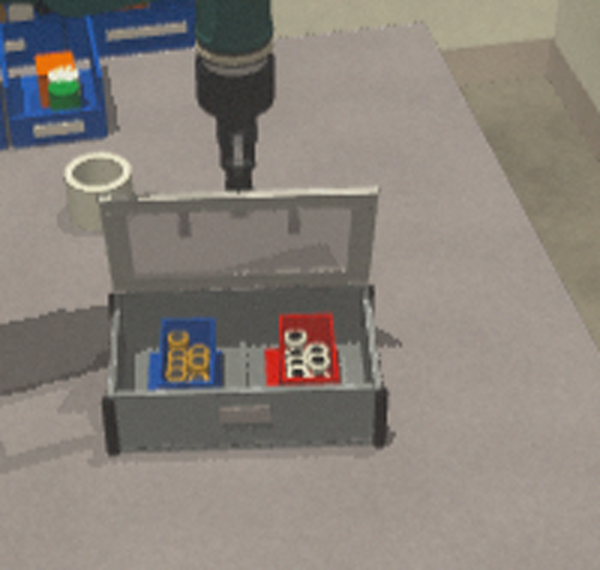

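The fingers straddle the rail mid-span at (240,190), with the posts at (185,222) and (295,222), and nothing has been touched. Next I close on it.

Call:
servo_tool --moves "26 0 -.013 0 0; 26 0 0 0 0; 6 0 0 0 0; 6 0 0 0 0; 6 0 0 0 0; 6 0 0 0 0; 6 0 0 0 0" --newtons 25

```text
t: 23.8
tcp_pos: [0.5778, 0.1666, 0.1805]
tool_rot: [0.236, 3.132, 0.0]
force: [0.2, -0.6, 3.1]
opening: 0.0108
grip_force: 24.9
```

```bash
python3 - <<'E'
from h import *
st();a=incase(bot.get_obs()['tcp_pos'][None])[0]
rail=lambda t:np.array([80-105*np.cos(t)+44*np.sin(t),80+105*np.sin(t)+44*np.cos(t)])
# angle from rail y with tcp y = rail y
from scipy.optimize import brentq
t0=brentq(lambda t:rail(t)[0]-a[1],.6,1.9);print('th',t0,'rail',rail(t0),'off',rail(t0)[1]-a[2])
ts=np.linspace(t0,-0.01,31);d=np.diff([rail(t) for t in ts],axis=0)/300
print('; '.join('6 0 %.4f %.4f 0'%(y,-z) for y,z in d))
E
```

```text
t23.80 tcp case mm [ -1.2  85.5 180.5] phi-case 180.09 z [ 0.001  0.    -1.   ] F [ 0.2 -0.6  3.1] open 10.8 grip 24.9 q [ 0.19  0.22  1.33 -0.    1.6  -1.23]
th 1.221891191129932 rail [ 85.45263613 193.71573664] off 13.165736929713631
6 0 -0.0156 -0.0004 0; 6 0 -0.0156 0.0002 0; 6 0 -0.0156 0.0009 0; 6 0 -0.0155 0.0015 0; 6 0 -0.0154 0.0021 0; 6 0 -0.0153 0.0028 0; 6 0 -0.0152 0.0034 0; 6 0 -0.0151 0.0040 0; 6 0 -0.0149 0.0046 0; 6 0 -0.0147 0.0052 0; 6 0 -0.0145 0.0058 0; 6 0 -0.0142 0.0064 0; 6 0 -0.0139 0.0070 0; 6 0 -0.0136 0.0076 0; 6 0 -0.0133 0.0081 0; 6 0 -0.0130 0.0087 0; 6 0 -0.0126 0.0092 0; 6 0 -0.0122 0.0097 0; 6 0 -0.0118 0.0102 0; 6 0 -0.0114 0.0107 0; 6 0 -0.0109 0.0111 0; 6 0 -0.0105 0.0116 0; 6 0 -0.0100 0.0120 0; 6 0 -0.0095 0.0124 0; 6 0 -0.0090 0.0127 0; 6 0 -0.0084 0.0131 0; 6 0 -0.0079 0.0134 0; 6 0 -0.0073 0.0138 0; 6 0 -0.0068 0.0140 0; 6 0 -0.0062 0.0143 0
```

Call:
servo_tool --moves "6 0 -.0156 0 0; 6 0 -.0156 0 0; 6 0 -.0156 .001 0; 6 0 -.0155 .0015 0; 6 0 -.0154 .002 0; 6 0 -.0153 .0028 0; 6 0 -.0152 .0034 0; 6 0 -.0151 .004 0; 6 0 -.0149 .0046 0; 6 0 -.0147 .0052 0; 6 0 0 0 0"

```text
t: 24.9
tcp_pos: [0.5704, 0.1198, 0.1721]
tool_rot: [-0.238, -3.132, 0.004]
force: [1.2, -2.7, 2.0]
opening: 0.0106
grip_force: 25.2
```

```bash
python3 -c "from h import *;st()"
```

```text
t24.90 tcp case mm [ -1.3  38.  172.1] phi-case 180.02 z [-0.001 -0.002 -1.   ] F [ 1.2 -2.7  2. ] open 10.6 grip 25.2 q [ 0.11  0.18  1.38 -0.    1.58 -1.31]
```

Call:
servo_tool --moves "6 0 -.0145 .0058 0; 6 0 -.0142 .0064 0; 6 0 -.0139 .007 0; 6 0 -.0136 .0076 0; 6 0 -.0133 .0081 0; 6 0 -.013 .0087 0; 6 0 -.0126 .0092 0; 6 0 -.0122 .0097 0; 6 0 -.0118 .0102 0; 6 0 -.0114 .0107 0; 6 0 -.0109 .0111 0; 6 0 -.0105 .0116 0; 6 0 0 0 0; 6 0 0 0 0"

```text
t: 26.3
tcp_pos: [0.5635, 0.0753, 0.1397]
tool_rot: [-0.237, -3.131, 0.003]
force: [0.9, -2.0, -4.8]
opening: 0.0108
grip_force: 24.3
```

```bash
cat > step.py <<'E'
from h import *
from scipy.optimize import brentq
st();a=incase(bot.get_obs()['tcp_pos'][None])[0]
rail=lambda t:np.array([80-105*np.cos(t)+44*np.sin(t),80+105*np.sin(t)+44*np.cos(t)])
t=brentq(lambda t:rail(t)[0]-a[1],-.2,1.9);t2=brentq(lambda t:rail(t)[1]-13.2-a[2],-.2,1.1)
print('th',t,t2,'to closed dy dz (scale)',(rail(0)-[a[1],a[2]+13.2])/300)
E
python3 step.py
```

```text
t26.30 tcp case mm [ -1.5  -7.  139.7] phi-case 180.05 z [-0.002 -0.002 -1.   ] F [ 0.9 -2.  -4.8] open 10.8 grip 24.3 q [ 0.03  0.16  1.47 -0.    1.51 -1.39]
th 0.30386783949626245 0.2984843939067944 to closed dy dz (scale) [-0.05991937 -0.09644007]
```

Call:
servo_tool --moves "6 0 -.01 .012 0; 6 0 -.0095 .0124 0; 6 0 -.009 .0127 0; 6 0 -.0084 .0131 0; 6 0 -.0079 .0134 0; 6 0 -.0073 .0138 0; 6 0 -.0046 .009 0; 6 0 -.0023 .005 0; 6 0 0 .003 0; 6 0 0 0 0; 6 0 0 0 0"

```text
t: 27.4
tcp_pos: [0.5612, 0.0596, 0.114]
tool_rot: [0.235, 3.132, 0.002]
force: [-3.1, 3.6, 5.0]
opening: 0.0109
grip_force: 25.1
```

```bash
python3 step.py
```

```text
t27.40 tcp case mm [ -1.4 -22.9 114. ] phi-case 180.12 z [ 0.001  0.001 -1.   ] F [-3.1  3.6  5. ] open 10.9 grip 25.1 q [ 0.    0.17  1.51  0.    1.46 -1.42]
th 0.04491197941583775 0.03086910436052608 to closed dy dz (scale) [-0.00693781 -0.0107326 ]
```

Call:
servo_tool --moves "6 0 -.003 .005 0; 6 0 -.002 .005 0; 6 0 0 0 0; 6 0 0 0 0"

```text
t: 27.8
tcp_pos: [0.5612, 0.0595, 0.1139]
tool_rot: [0.234, 3.13, 0.007]
force: [-8.0, 6.1, 14.8]
opening: 0.011
grip_force: 26.0
```

```bash
python3 step.py; python3 - <<'E'
from h import *
p,W,h=cloud('side');A=incase(W.reshape(-1,3));ok=np.isfinite(A).all(1)
for nm,a,b in(('rim',-88,-72),('hinge',50,75)):
    m=ok&(A[:,1]>a)&(A[:,1]<b)&(abs(A[:,0])<125)&(abs(A[:,0])>50)&(A[:,2]>70)&(A[:,2]<110);print(nm,m.sum(),np.median(A[m][:,2]))
E
```

```text
t27.80 tcp case mm [ -1.3 -22.9 113.9] phi-case 180.16 z [ 0.003  0.004 -1.   ] F [-8.   6.1 14.8] open 11.0 grip 26.0 q [ 0.    0.17  1.52  0.    1.45 -1.42]
th 0.044584841792694146 0.02987996253038731 to closed dy dz (scale) [-0.00688475 -0.01039096]
rim 241 85.97378667771139
hinge 264 86.23726762510269
```

Call:
servo_tool --moves "6 0 .002 -.006 0; 30 0 0 0 0; 30 0 0 0 0; 30 0 0 0 0; 30 0 0 0 0; 30 0 0 -.04 0; 30 0 0 -.1 0; 30 0 0 -.12 0; 30 0 0 -.12 0; 30 0 0 -.12 0; 30 0 -.1 0 0; 30 0 -.15 0 0; 30 0 -.15 0 0; 30 0 -.15 0 0; 30 0 0 0 0"

```text
t: 29.35
tcp_pos: [0.5355, -0.1106, 0.2621]
tool_rot: [0.248, 3.131, -0.005]
force: [-0.1, 1.3, 0.5]
opening: 0.03
grip_force: 0.0
```

```bash
python3 - <<'E'
from h import *
st();
for n in('side','top'):
    p,W,h=cloud(n);A=incase(W.reshape(-1,3));ok=np.isfinite(A).all(1)
    m=ok&(A[:,1]>-88)&(A[:,1]<75)&(abs(A[:,0])<130)&(A[:,2]>78)&(A[:,2]<97)&((abs(A[:,0])>110)|(A[:,1]<-72))
    print(n,m.sum(),np.polyfit(A[m][:,1],A[m][:,2],1))
    if n=='side':cv2.imwrite('pics/f.png',cv2.resize(p[100:290,200:400,::-1],None,fx=3,fy=3,interpolation=cv2.INTER_CUBIC))
E
```

```text
t29.35 tcp case mm [  -1.  -195.   262.1] phi-case 179.65 z [ 0.    -0.003 -1.   ] F [-0.1  1.3  0.5] open 30.0 grip 0.0 q [-0.31  0.08  1.32 -0.    1.74 -1.72]
side 817 [7.09512757e-03 8.66158283e+01]
top 1207 [-1.35188088e-03  8.92933967e+01]
```

View pics/f.png

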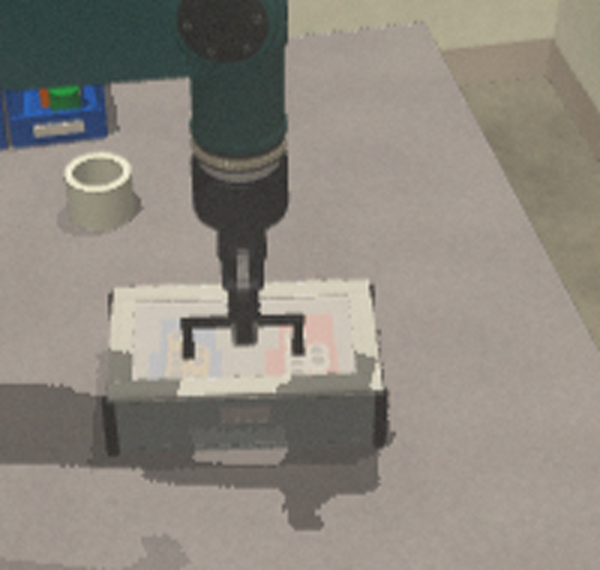

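The cover lies flat: its slope is below 0.008 rad in both views. Through the panel the blue bin is at (190,350) and the red bin at (305,345), and the gripper is clear of everything.

```bash
python3 -c "
from cell import bot
print(bot.hand_in())"
```

```text
the job is handed in; nothing more can be done
None
```

I swapped the bins onto their own mats, lowered the cover until it lay flat on its stop, left the other things alone, and handed the job in at about 29 s; no verdict came back.

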